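# Locate a weld nest on two dowels and an end stop

### The job

Pick up the aluminium weld nest, set it on the blue tooling plate clear of the pins, and push its long far edge flat against both dowel pins until you feel both take the load; then slide it along the pins until its end is home against the end stop. At the pins, and again at the stop, keep pressing for about half a second so that each pin, then the stop, takes some 5 to 15 N on top of the sliding drag, and never load a pin or the stop with more than 20 N. Leave the nest flat, flush against both pins and the stop, let go of it, and leave the other things on the bench where they are.

Things in the scene. Friction and masses are not known exactly. Their poses are not given: they have to be found in the camera images.
- nest: Loose aluminium weld nest, 0.38 to 0.72 kg: flange 100 (x) by 150 (y) by 14 mm with an upright hollow block 40 by 40 by 48 mm at its centre (62 mm high in all); the block is the grip. Origin: centre of its underside; z up, y along the long sides. Lies flat on the bench at first. Its sliding drag on the plate is unknown, about 2 to 10 N, and grows if the tool bears down on it while pushing.
- base: Fixed blue tooling plate 240 (x) by 280 (y) by 20 mm. Origin: centre of its underside, on the bench. The dowels stand towards +x (away from the robot), the end stop at -y. When home, the nest is parallel to the plate (half a turn about z also counts), its origin at x = +19 mm in this frame. A push to +x at y = 0 loads both pins alike; a push to -y at x = +19 mm is in line with the stop.
- dowel_left: Fixed steel dowel pin, 12 mm in diameter, standing 22 mm above the tooling plate, at (+75, +33) mm in the plate's frame. Origin: centre of its foot on the plate's top. The nest's long edge goes against its -x side.
- dowel_right: Fixed steel dowel pin like the other, at (+75, -33) mm in the plate's frame. Origin: centre of its foot on the plate's top.
- stop: Dark steel end stop block, rigid, 40 (x) by 24 (y) by 24 mm high, fixed on the plate, parallel to it, at x = +19 mm and between y = -107 and -87 mm in the plate's frame. Origin: centre of its underside, on the plate's top. The nest's short end goes against its +y face, 12 mm from its origin, so the home nest's origin is 87 mm to +y of this one.
- screwdriver: Loose screwdriver lying on the bench, a bystander. Origin: on its underside; handle to -x.
- carton: Loose closed cardboard box 100 by 70 by 60 mm, a bystander. Origin: centre of its underside.
- parts_tin: Loose round metal cup 70 mm across, 50 mm high, a bystander. Origin: centre of its underside.
Things that resemble listed ones, but are neither listed nor needed, are in the scene too. What is shaped like the nest but red is not meant.

How it is judged (in metres and radians):
On the way, in this order (a step that is already met when the one before it is completed fails the run):
1. the nest lies flat on the tooling plate, not yet touching the dowels or the stop (angle between nest's own z axis and vertical below 0.03 rad and z of nest in the frame of base between 0.017 and 0.023 m and contact force between nest and base above 1 N and contact force between nest and dowel_left below 0.1 N and contact force between nest and dowel_right below 0.1 N and contact force between nest and stop below 0.1 N), for 0.2 s.
2. the nest is pressed against both dowels at once, each taking more than 3 N, for 0.3 s (contact force between nest and dowel_left above 3 N and contact force between nest and dowel_right above 3 N), for 0.3 s.
3. the nest is pressed against the end stop with more than 3 N for 0.3 s, still within 2.5 mm of the dowels (contact force between nest and stop above 3 N and x of nest in the frame of base above 0.0165 m), for 0.3 s.
At the end, for the whole second after the job is handed in: The nest lies flat on the tooling plate (tilt under 0.03 rad), its long edge within 1.5 mm of the dowels and parallel to within 0.02 rad, its end within 1.5 mm of the end stop, released and at rest (angle between nest's own z axis and vertical below 0.03 rad and z of nest in the frame of base between 0.017 and 0.023 m and x of nest in the frame of base above 0.0175 m and angle between the y axis of nest and the y axis of base, either way round below 0.02 rad and y of nest in the frame of stop below 0.0885 m and linear speed of nest below 0.01 m/s); the robot touches nothing.
It fails at once if a dowel or the end stop is pressed with more than 20 N (contact force between any of dowel_left, dowel_right, stop and anything else above 20 N).
It fails at once if a bystander is moved more than 20 mm (distance of any of screwdriver, carton, parts_tin from where it was at the start of the episode above 0.02 m).
It also fails if it takes over 72 s, if anything falls off the work surface, if the arm or the gripper's body presses on something with over 40 N, if the wrist force passes 120 N, or if a joint passes its speed limit or range.

### The arm

A 7-joint arm with a two-finger parallel gripper is mounted at the origin on the work surface. World frame = base frame: x ahead of the robot, y to its left, z up, the work surface at z = 0. Lengths are in mm, angles in degrees, forces in N, time in s.
With the tool pointing down it reaches from about 425 to 925 mm from the base axis. Payload 6.8 kg.
Tool frame: the origin (TCP) lies at the very end of the fingers, on their centre line; the grasp point (between the pads) lies 19 mm behind it (bot.grasp_offset is the distance from the TCP to the grasp point, in mm); z points along the fingers, y is the line along which they close (so a half turn about z gives the same grasp; the last joint's range is limited). The gripper opens to 85 mm and grips with 20 to 120 N. Pads are 22 mm wide; open, the fingers measure 114 mm over their backs; the gripper's body (76 mm by 85 mm) begins 54 mm behind the grasp point. The pads swing forward as they close: fully open they stand 13 mm farther back than shut.
Start: joints at [-77.069, 27.33, 1.283, 89.118, -0.659, 63.558, -4.761], TCP at [221.151, 637.761, 231.308] pointing down, gripper open.
Joint ranges: [-169.35, 169.35], [-19.33, 120.38], [-80.79, 83.38], [13.8, 139.57], [-78.32, 258.32], [9.67, 109.79], [-169.56, 169.56]. Speed limits (degrees/s): [136.94, 136.94, 180, 180, 180, 180, 180].

### API

Orientations are given as a 3x3 rotation matrix whose columns are the frame's x, y, z axes.
In Python, from bench import bot, viewer gives the robot as it stands.
- The arm moves only by the shell command python3 -m inch 'ROWS' [FORCE]. ROWS is a JSON object of lists of equal length, an entry for each row: "xyz": the shift along the tool's x, y, z in m, a list of three; "dr": the turn, a rotation vector about the tool's x, y, z in rad, a list of three; "fingers": the opening, from 0 (shut) to 1 (fully open). In form: {"xyz": [[dx, dy, dz], ...], "dr": [[rx, ry, rz], ...], "fingers": [fingers, ...]}. A call has 1 to 10 rows; each row is the pose to reach, as a shift and turn from the pose commanded when the call began, along the tool's axes at that moment; what a row does not reach only later rows make up. A row lasts 1/12 s, in which the tool goes at most 41.7 mm and 7.16 degrees, less where a joint would pass 70% of its speed; a pose out of reach is approached as far as the arm can. A call with a gripper value outside its range is refused whole. The fingers move at their own pace and stop on an object; FORCE is the grip in N (left out, the last holds). Time passes only in rows, so rows that repeat a pose let the fingers close. It gives the time, the measured TCP pose, the force, the opening and the grip force at its end, in the units of the state.
- bot.observe(): the state, without advancing time (a new reading comes with each control period).
- viewer.read_camera(name): name is "scene" or "top" or "wrist"; returns (picture, depth): 400x640x3 uint8, red, green, blue; 400x640 float32, mm along the optical axis (not along the pixel's ray), 0 where there is no reading.
- viewer.calibration(name): a dict with "camera_matrix" (3x3 intrinsics, pixels), "R" (3x3) and "t" (3): a world point X has camera coordinates R X + t; the wrist camera has in their place "hand_eye" (4x4, takes a point from camera to tool coordinates, whose origin is the TCP and whose axes are the flange's). Camera axes: x right, y down, z forward; pixel columns grow to the right and rows downward; lengths in mm; the calibration is good to about 2 mm. The wrist camera is an equidistant fisheye: a pixel r from the principal point sees the ray r / f radians off the axis. A picture is of the moment at which its call begins: read the wrist's pose just before it. calibration takes no time and is no camera call.
- bot.sign_off(): hands the job in; it is judged then, once.
The state is a dict: "time": time; "joints": joint angles; "joint_vel": joint speeds; "joint_efforts": joint torques, N m; "position": TCP position; "ee_rot": TCP orientation; "contact_force": force on the tool from outside, world axes, zero at the start; "ft_torque": the same for the moment, N m; "opening": opening from 0.0 (shut) to 1.0 (fully open); "gripper_force": force on a finger pad.
Only numpy, scipy, OpenCV 4.12 (cv2) and the standard library are available. Lean on these libraries where they do the work, as an engineer would, in place of code of your own. Each camera call takes 0.05 s, during which the arm holds its last target. There are 200 camera calls.

## Working session

There is one attempt and no reset: what is moved stays moved. The work goes in short steps, Python scripts to look and compute and a shell command to move; the robot and the scene stay as the last step left them, time stands still between calls to the robot, and variables do not carry over. Pictures are saved under pics/ and viewed, at most 10 in all, crops included, and the job is handed in when it is done.

```bash
ls; mkdir -p pics
python3 - <<'E'
from bench import bot, viewer
import cv2,numpy as np
s=bot.observe();print(s)
for n in("top","scene"):
    p,d=viewer.read_camera(n);cv2.imwrite(f"pics/{n}0.png",p[:,:,::-1]);np.savez(f"{n}0.npz",p=p,d=d)
    print(n,viewer.calibration(n))
print(viewer.calibration("wrist"))
E
```

```text
pics
{'time': 0.0, 'joints': array([-77.06696829,  27.37689122,   1.277968  ,  89.18015643,
        -0.65868272,  63.55608282,  -4.76139377]), 'joint_vel': array([-0.07103699, -0.05512148,  0.04342807, -0.03463038, -0.00581324,
        0.05364994,  0.11132803]), 'joint_efforts': array([-2.50657496e-05, -5.96441102e+01,  1.60803817e+00, -2.81210732e+01,
        1.24724430e-02,  9.04106651e-03, -3.30868227e-05]), 'position': array([220.96769341, 637.17027489, 230.29860602]), 'ee_rot': array([[-9.44813367e-01,  3.27608710e-01, -4.85040549e-04],
       [ 3.27609045e-01,  9.44811695e-01, -1.78202089e-03],
       [-1.25533581e-04, -1.84258083e-03, -9.99998295e-01]]), 'contact_force': array([0.11755997, 0.80354283, 0.08507341]), 'ft_torque': array([ 0.03171697, -0.0173732 ,  0.05165051]), 'gripper_force': 0.0, 'opening': 1.0019979412672373}
top {'camera_matrix': array([[404.25282781,   0.        , 323.38241327],
       [  0.        , 404.25282781, 196.71041862],
       [  0.        ,   0.        ,   1.        ]]), 'R': array([[ 0.02414426, -0.99970079,  0.00392273],
       [-0.99812566, -0.
[... 348 characters left out ...]
1,  0.00737292],
       [ 0.67987036,  0.52750271, -0.50942829],
       [-0.40772435, -0.30550351, -0.86048153]]), 't': array([ 287.23976476, -381.93912481, 1768.81932826])}
{'camera_matrix': array([[309.70691629,   0.        , 317.42330417],
       [  0.        , 309.70691629, 203.08509208],
       [  0.        ,   0.        ,   1.        ]]), 'hand_eye': array([[-7.63768403e-04, -9.45305968e-01, -3.26184065e-01,
         8.42628187e+01],
       [ 9.99999389e-01, -9.82467862e-04,  5.05741433e-04,
         7.32453763e-01],
       [-7.98545755e-04, -3.26183479e-01,  9.45306141e-01,
        -1.41507799e+02],
       [ 0.00000000e+00,  0.00000000e+00,  0.00000000e+00,
         1.00000000e+00]])}
```

View pics/top0.png

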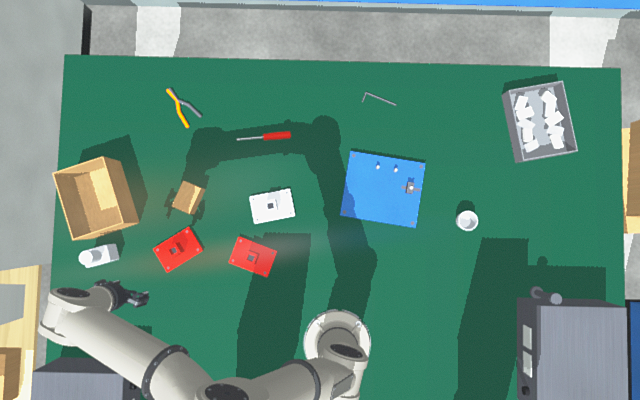

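View pics/scene0.png

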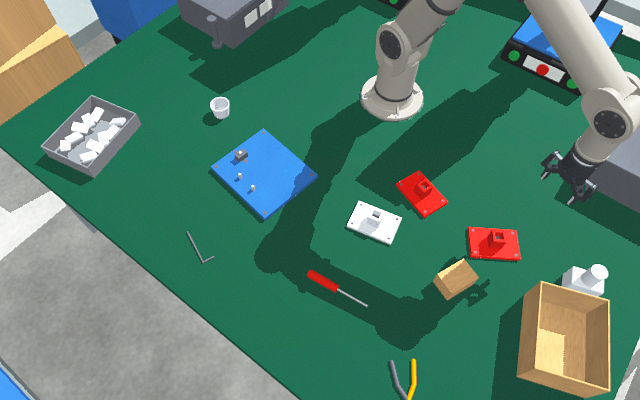

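The top view shows the white/aluminium nest at (272,206) and two red lookalikes at (252,257) and (178,249). Only the first is aluminium and not red, so it is the one meant. The blue plate is at (383,189), the pins at (378,166) and (396,169), and the stop at (411,187). The scene view shows the same nest at (375,221) and the plate at (263,172).

```bash
cat > h.py <<'E'
import numpy as np,cv2
from bench import bot,viewer
def ray(n,uv):
    c=viewer.calibration(n);R,t=c["R"],c["t"];K=c["camera_matrix"]
    d=R.T@np.linalg.inv(K)@np.array([uv[0],uv[1],1.]);return -R.T@t,d
def onz(n,uv,z):
    o,d=ray(n,uv);return o+d*(z-o[2])/d[2]
def tri(r1,r2):
    (a,d),(b,e)=r1,r2
    s=np.linalg.lstsq(np.c_[d,-e],b-a,rcond=None)[0];p,q=a+d*s[0],b+e*s[1]
    return (p+q)/2,np.linalg.norm(p-q)
def proj(n,X):
    c=viewer.calibration(n);x=c["R"]@np.array(X)+c["t"];x=c["camera_matrix"]@x;return x[:2]/x[2]
def blob(m,uv):
    m=cv2.morphologyEx(m.astype(np.uint8),cv2.MORPH_CLOSE,np.ones((5,5)))
    cs=cv2.findContours(m,0,cv2.CHAIN_APPROX_NONE)[0]
    c=[c for c in cs if cv2.pointPolygonTest(c,uv,False)>=0][0];return c
E
python3 - <<'E'
from h import *
D={n:np.load(n+"0.npz") for n in("top","scene")}
I={n:D[n]["p"].astype(int) for n in D}
def white(p):return (p.min(2)>120)&(p.max(2)-p.min(2)<40)
def blue(p):return (p[...,2]>p[...,0]+50)&(p[...,2]>p[...,1]+30)
seeds={"nest":{"top":(260,206),"scene":(362,222)},"plate":{"top":(370,195),"scene":(270,185)}}
for k,f,z in(("nest",white,14),("plate",blue,20)):
    P={}
    for n in("top","scene"):
        c=blob(f(I[n]),seeds[k][n]);hull=cv2.convexHull(c)
        P[n]=cv2.minAreaRect(c) if n=="top" else cv2.approxPolyDP(hull,4,True)[:,0]
        if n=="top":
            q=cv2.boxPoints(P[n]);w=np.array([onz(n,u,z) for u in q])
            r=cv2.minAreaRect(w[:,:2].astype(np.float32));print(k,r,w.round(1)[:,:2].tolist())
            Q=q
    print("scene poly",P["scene"].tolist())
    # match corners: nearest scene vertex to predicted
    for u,X in zip(Q,w):
        v=proj("scene",X);s=P["scene"];j=np.argmin(np.linalg.norm(s-v,axis=1))
        x,e=tri(ray("top",u),ray("scene",s[j]));print(u,s[j],v.round(1),"->",x.round(1),round(e,1))
# depth heights
for n,uv in(("top",(260,206)),("top",(284,206)),("top",(365,200)),("top",(378,165)),("top",(411,187)),("top",(276,200)),("top",(276,210)),("top",(268,206))):
    o,d=ray(n,uv);z=D[n]["d"][uv[1],uv[0]];print(uv,(o+d*z).round(1))
p=I["top"].astype(np.uint8)[140:240,230:440,::-1]
cv2.imwrite("pics/crop.png",cv2.resize(p,None,fx=3.8,fy=3.8,interpolation=cv2.INTER_CUBIC))
E
```

```text
nest ((491.032470703125, 248.628662109375), (104.69243621826172, 155.53335571289062), 12.756112098693848) [[524.9, 336.0], [559.2, 184.6], [457.1, 161.2], [423.2, 312.1]]
scene poly [[358, 201], [401, 217], [390, 244], [347, 226]]
[247.96156 195.80768] [390 244] [392.  244.5] -> [526.4 333.1  15.6] 6.2
[289.69235 187.46152] [347 226] [345.9 225.6] -> [558.4 186.3  12.3] 3.5
[295.30774 215.53845] [358 201] [358.3 199.8] -> [457.4 161.4   6.4] 0.7
[253.57693 223.88461] [401 217] [402.9 217.4] -> [424.8 309.1  15.6] 6.2
plate ((561.5604248046875, -154.26475524902344), (284.499755859375, 242.76036071777344), 82.0716781616211) [[461.0, 3.4], [701.3, -30.5], [662.2, -311.9], [422.4, -275.5]]
scene poly [[263, 128], [317, 174], [264, 220], [211, 168]]
[338.71033 215.52415] [317 174] [319.3 174.8] -> [4.631e+02 2.000e-01 2.400e+01] 8.1
[349.3943 150.0848] [264 220] [264.9 219.3] -> [702.9 -31.9  15.5] 2.6
[426.02515 162.59596] [211 168] [209.6 166.4] -> [ 661.9 -312.    10.7] 5.4
[415.3412  228.03532] [263 128] [264.1 127.9] -> [ 423.4 -277.5   18.2] 3.6
(260, 206) [488.8 291.1  12.4]
(284, 206) [491.  203.6  12.1]
(365, 200) [519.8 -91.3  18. ]
(378, 165) [ 645.9 -133.2   41.8]
(411, 187) [ 569.  -252.2   46.1]
(276, 200) [511.8 232.5  20.7]
(276, 210) [475.4 231.1  23.4]
(268, 206) [488.8 258.9  35.5]
```

View pics/crop.png

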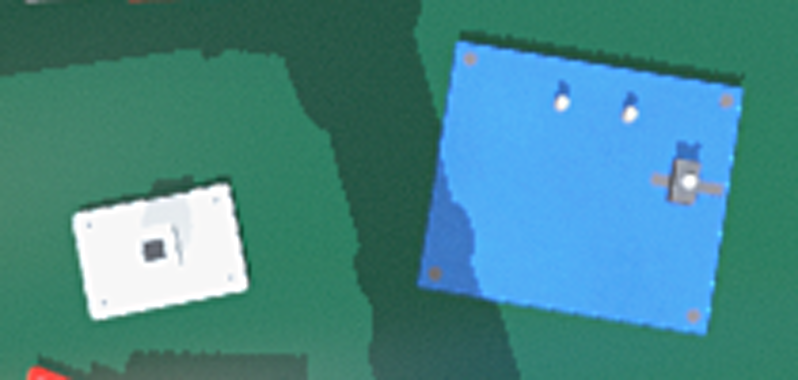

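The crop confirms one white aluminium flange with its block and square hole at crop (155,250), which is the nest. The plate has two pins at (562,100) and (630,112) and the stop at (686,180). Nest yaw is about 12.8° and plate yaw about -7.9°. Next I move above the nest for a wrist view.

```bash
python3 -m inch '{"xyz":[[-0.038,-0.028,0],[-0.076,-0.056,0],[-0.115,-0.084,0],[-0.153,-0.111,0],[-0.191,-0.139,0],[-0.229,-0.167,0],[-0.268,-0.195,0],[-0.306,-0.223,0],[-0.344,-0.251,0],[-0.382,-0.279,0]],"dr":[[0,0,0.101],[0,0,0.203],[0,0,0.304],[0,0,0.406],[0,0,0.507],[0,0,0.608],[0,0,0.71],[0,0,0.811],[0,0,0.913],[0,0,1.014]],"fingers":[1,1,1,1,1,1,1,1,1,1]}'
python3 -m inch '{"xyz":[[0,0,0],[0,0,0],[0,0,0],[0,0,0]],"dr":[[0,0,0],[0,0,0],[0,0,0],[0,0,0]],"fingers":[1,1,1,1]}'
cat >> h.py <<'E'
def wray(uv,pose):
    c=viewer.calibration("wrist");K=c["camera_matrix"];H=c["hand_eye"]
    x=(np.array(uv)-K[:2,2])/K[0,0];r=np.linalg.norm(x);d=np.r_[x/r*np.sin(r),np.cos(r)] if r>1e-9 else np.array([0,0,1.])
    R,p=pose;return p+R@H[:3,3],R@(H[:3,:3]@d)
def wz(uv,pose,z):
    o,d=wray(uv,pose);return o+d*(z-o[2])/d[2]
def snap(name):
    s=bot.observe();p,d=viewer.read_camera("wrist");cv2.imwrite(f"pics/{name}.png",p[:,:,::-1])
    np.savez(name+".npz",p=p,d=d,R=s["ee_rot"],t=s["position"]);return s,p,d
E
python3 - <<'E'
from h import *
s,p,d=snap("w1");print(s["time"],s["position"],s["ee_rot"].round(4).tolist(),s["joints"].round(0),s["contact_force"])
E
```

```text
time: 0.93
position: [459.2, 293.5, 231.2]
ee_rot: [[-0.216, 0.976, -0.0], [0.976, 0.216, -0.0], [0.0, -0.0, -1.0]]
contact_force: [0.6, -0.0, -1.3]
opening: 1.002
gripper_force: 0.0
time: 1.27
position: [457.7, 296.8, 231.0]
ee_rot: [[-0.224, 0.975, -0.001], [0.975, 0.224, 0.0], [0.0, -0.001, -1.0]]
contact_force: [-0.1, 0.4, 1.0]
opening: 1.002
gripper_force: 0.0
1.2667 [457.6997784  296.78545363 231.01914736] [[-0.224, 0.9746, -0.0008], [0.9746, 0.224, 0.0002], [0.0003, -0.0007, -1.0]] [-56.  16.  20. 108.  -6.  58. -20.] [-0.09258602  0.42832252  0.96388022]
```

View pics/w1.png

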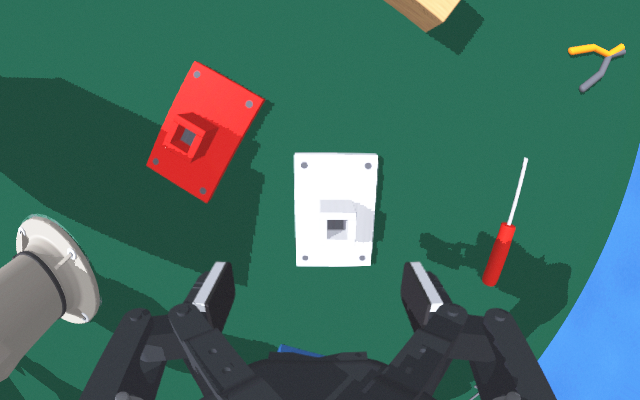

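The wrist view shows the nest's flange corners near (294,154), (378,154), (371,266) and (297,266), with the block top at (337,222). The red lookalike is at (205,130).

```bash
cat >> h.py <<'E'
def corners(p,seed,f,eps=0.03):
    c=blob(f(p.astype(int)),seed);h=cv2.convexHull(c)
    a=h
    for k in np.linspace(.01,.12,45):
        a=cv2.approxPolyDP(h,k*cv2.arcLength(h,True),True)[:,0]
        if len(a)<=4:break
    # refine by fitting lines to the contour near each side
    c=c[:,0].astype(float);L=[]
    for i in range(4):
        A,B=a[i].astype(float),a[(i+1)%4].astype(float);u=(B-A)/np.linalg.norm(B-A);n=np.array([-u[1],u[0]])
        s=(c-A)@u;m=(abs((c-A)@n)<4)&(s>.12*np.linalg.norm(B-A))&(s<.88*np.linalg.norm(B-A))
        vx,vy,x,y=cv2.fitLine(c[m].astype(np.float32),cv2.DIST_HUBER,0,.01,.01).ravel();L.append(np.cross([x,y,1],[x+vx,y+vy,1]))
    q=[np.cross(L[i-1],L[i]) for i in range(4)];return np.array([x[:2]/x[2] for x in q])
white=lambda p:(p.min(2)>120)&(p.max(2)-p.min(2)<40)
blue=lambda p:(p[...,2]>p[...,0]+50)&(p[...,2]>p[...,1]+30)
def rect(w):
    (x,y),(a,b),t=cv2.minAreaRect(np.array(w)[:,:2].astype(np.float32))
    if a>b:a,b,t=b,a,t-90
    return np.round([x,y,a,b,(t+90)%180-90],2)
E
python3 - <<'E'
from h import *
z=np.load("w1.npz");q=corners(z["p"],(310,200),white);print(q.round(1).tolist())
print(rect([wz(u,(z["R"],z["t"]),14) for u in q]))
w=[wz(u,(z["R"],z["t"]),14) for u in q];print(np.round(w,1).tolist(),[np.linalg.norm(w[i]-w[i-1]).round(1) for i in range(4)])
R=z["R"];print(R.T@(np.array([491,248.6,231])-z["t"]))
E
```

```text
[[377.9, 153.5], [370.2, 266.0], [296.3, 266.0], [293.0, 151.5]]
[490.28 251.43 100.24 153.49  12.77]
[[522.5, 335.9, 14.0], [556.1, 187.7, 14.0], [458.9, 166.2, 14.0], [424.4, 315.2, 14.0]] [np.float64(100.3), np.float64(152.0), np.float64(99.6), np.float64(152.9)]
[-5.44192411e+01  2.16630802e+01 -1.47772538e-02]
```

```bash
python3 -m inch '{"xyz":[[-0.027,0.011,0.02],[-0.053,0.022,0.04],[-0.053,0.022,0.06],[-0.053,0.022,0.06],[-0.053,0.022,0.06],[-0.053,0.022,0.06]],"dr":[[0,0,0],[0,0,0],[0,0,0],[0,0,0],[0,0,0],[0,0,0]],"fingers":[1,1,1,1,1,1]}'
python3 - <<'E'
from h import *
s,p,d=snap("w2");a=np.load("w1.npz")
print(s["position"],np.degrees(np.arctan2(s["ee_rot"][1,1],s["ee_rot"][0,1])))
P1=(a["R"],a["t"]);P2=(s["ee_rot"],s["position"])
w1=[wz(u,P1,14) for u in corners(a["p"],(310,200),white)]
# project block-free seed: use flange point between hole and block
c=viewer.calibration("wrist");m=white(p.astype(int)).astype(np.uint8)
n,l,st,ce=cv2.connectedComponentsWithStats(m);o=np.argsort(-st[1:,4])[:3]+1;print(st[o].tolist(),ce[o].round(0).tolist())
E
```

```text
time: 1.82
position: [491.5, 250.6, 172.1]
ee_rot: [[-0.224, 0.975, 0.0], [0.975, 0.224, 0.001], [0.001, 0.001, -1.0]]
contact_force: [-0.1, 0.5, 0.6]
opening: 1.0
gripper_force: 0.0
[491.50889966 250.60195423 172.0914192 ] 12.940544019882125
[[265, 111, 104, 142, 13275], [0, 200, 49, 61, 1071], [411, 262, 32, 50, 487]] [[316.0, 179.0], [17.0, 229.0], [428.0, 287.0]]
```

View pics/w2.png

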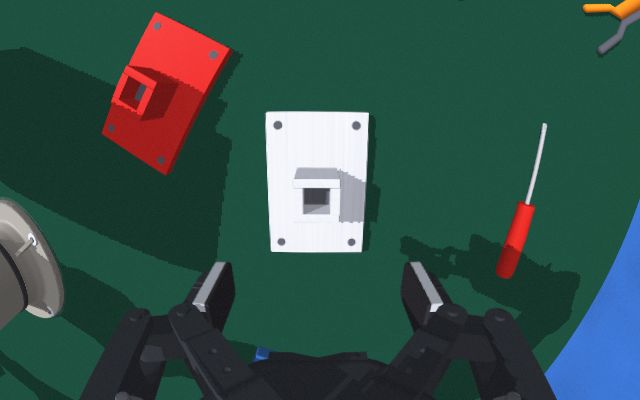

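The nest's flange is at (265-369,112-252) with its block top centred near (316,200), in line between the fingers.

Run:
```python
from h import *
a,b=np.load("w1.npz"),np.load("w2.npz");P=[(z["R"],z["t"]) for z in(a,b)]
qa=corners(a["p"],(310,200),white);qb=corners(b["p"],(285,200),white)
wa=np.array([wz(u,P[0],14) for u in qa]);wb=np.array([wz(u,P[1],14) for u in qb]);print(rect(wa),rect(wb))
for u,w in zip(qb,wb):
    j=np.argmin(np.linalg.norm(wa-w,axis=1));x,e=tri(wray(qa[j],P[0]),wray(u,P[1]));print(x.round(1),round(e,1))
# block top: inner hole centre triangulated (block top-front edge corners read off picture)
print("block top via rim centre:",[np.round(v,1) for v in tri(wray((337,229),P[0]),wray((316.5,201),P[1]))])
R,t=P[1];c=np.r_[rect(wb)[:2],172];print("tool shift",(R.T@(c-t)).round(1))
```

```text
[490.28 251.43 100.24 153.49  12.77] [490.38 250.84 100.39 150.3   12.23]
[526.2 334.1  -1.2] 0.2
[552.3 193.7  25.5] 0.3
[458.4 172.5  24.2] 0.4
[423.8 313.1   3.1] 0.4
block top via rim centre: [array([491.3, 249.1,  57.4]), np.float64(0.3)]
tool shift [ 0.5 -1.   0.1]
```

Triangulated mean flange height is about 13 mm and block top about 60 mm, which agrees with the text. Descending and gripping.

```bash
python3 -m inch '{"xyz":[[0,-0.001,0.03],[0,-0.001,0.06],[0,-0.001,0.09],[0,-0.001,0.12],[0,-0.001,0.135],[0,-0.001,0.147],[0,-0.001,0.147],[0,-0.001,0.147]],"dr":[[0,0,0.01],[0,0,0.01],[0,0,0.01],[0,0,0.01],[0,0,0.01],[0,0,0.01],[0,0,0.01],[0,0,0.01]],"fingers":[1,1,1,1,1,1,1,1]}'
python3 -m inch '{"xyz":[[0,0,0],[0,0,0],[0,0,0],[0,0,0],[0,0,0],[0,0,0],[0,0,0],[0,0,0],[0,0,0],[0,0,0]],"dr":[[0,0,0],[0,0,0],[0,0,0],[0,0,0],[0,0,0],[0,0,0],[0,0,0],[0,0,0],[0,0,0],[0,0,0]],"fingers":[0,0,0,0,0,0,0,0,0,0]}' 50
```

```text
time: 2.53
position: [491.3, 249.3, 25.0]
ee_rot: [[-0.212, 0.977, 0.001], [0.977, 0.212, 0.001], [0.001, 0.001, -1.0]]
contact_force: [0.5, -0.4, 0.5]
opening: 1.001
gripper_force: 0.0
time: 3.37
position: [491.3, 248.8, 25.3]
ee_rot: [[-0.211, 0.977, 0.001], [0.977, 0.211, 0.001], [0.001, 0.001, -1.0]]
contact_force: [-1.7, 0.1, 7.5]
opening: 0.463
gripper_force: 52.3
```

```bash
python3 -m inch '{"xyz":[[0,0,-0.015],[0,0,-0.045],[0,0,-0.08],[0,0,-0.12],[0,0,-0.15],[0,0,-0.17],[0,0,-0.17],[0,0,-0.17]],"dr":[[0,0,0],[0,0,0],[0,0,0],[0,0,0],[0,0,0],[0,0,0],[0,0,0],[0,0,0]],"fingers":[0,0,0,0,0,0,0,0]}'
python3 -m inch '{"xyz":[[-0.015,-0.002,0],[-0.042,-0.006,0],[-0.07,-0.01,0],[-0.098,-0.014,0],[-0.126,-0.018,0],[-0.154,-0.022,0],[-0.182,-0.026,0],[-0.21,-0.03,0],[-0.24,-0.034,0],[-0.27,-0.039,0]],"dr":[[0,0,0.01],[0,0,0.03],[0,0,0.05],[0,0,0.08],[0,0,0.1],[0,0,0.13],[0,0,0.16],[0,0,0.2],[0,0,0.24],[0,0,0.27]],"fingers":[0,0,0,0,0,0,0,0,0,0]}'
```

```text
time: 4.03
position: [490.7, 248.5, 194.5]
ee_rot: [[-0.212, 0.977, 0.001], [0.977, 0.212, 0.001], [0.001, 0.001, -1.0]]
contact_force: [-0.7, 0.1, -5.6]
opening: 0.465
gripper_force: 52.3
time: 4.87
position: [507.9, -25.7, 192.0]
ee_rot: [[0.059, 0.998, -0.004], [0.998, -0.059, -0.001], [-0.001, -0.004, -1.0]]
contact_force: [0.4, 0.1, -5.0]
opening: 0.462
gripper_force: 52.2
```

```bash
python3 -m inch '{"xyz":[[-0.028,0.004,0],[-0.056,0.008,0],[-0.085,0.012,0],[-0.114,0.016,0],[-0.143,0.02,0],[-0.172,0.024,0],[-0.2,0.028,0],[-0.228,0.032,0],[-0.255,0.036,0],[-0.272,0.038,0]],"dr":[[0,0,0.01],[0,0,0.02],[0,0,0.03],[0,0,0.04],[0,0,0.05],[0,0,0.06],[0,0,0.07],[0,0,0.075],[0,0,0.079],[0,0,0.079]],"fingers":[0,0,0,0,0,0,0,0,0,0]}'
python3 -m inch '{"xyz":[[0,0,0],[0,0,0],[0,0,0],[0,0,0],[0,0,0]],"dr":[[0,0,0],[0,0,0],[0,0,0],[0,0,0],[0,0,0]],"fingers":[0,0,0,0,0]}'
python3 - <<'E'
from h import *
s,p,d=snap("w3");print(s["position"],s["ee_rot"].round(4).tolist(),s["time"])
E
```

```text
time: 5.7
position: [529.7, -300.8, 191.6]
ee_rot: [[0.139, 0.99, -0.005], [0.99, -0.139, -0.001], [-0.001, -0.004, -1.0]]
contact_force: [-0.3, -0.3, -4.5]
opening: 0.464
gripper_force: 52.1
time: 6.12
position: [532.2, -296.0, 193.6]
ee_rot: [[0.134, 0.991, -0.001], [0.991, -0.134, 0.001], [0.001, -0.001, -1.0]]
contact_force: [-0.4, 0.1, -4.5]
opening: 0.464
gripper_force: 52.1
[ 532.19568183 -296.03516578  193.5878134 ] [[0.1339, 0.991, -0.0011], [0.991, -0.1339, 0.0011], [0.0009, -0.0012, -1.0]] 6.1167
```

View pics/w3.png

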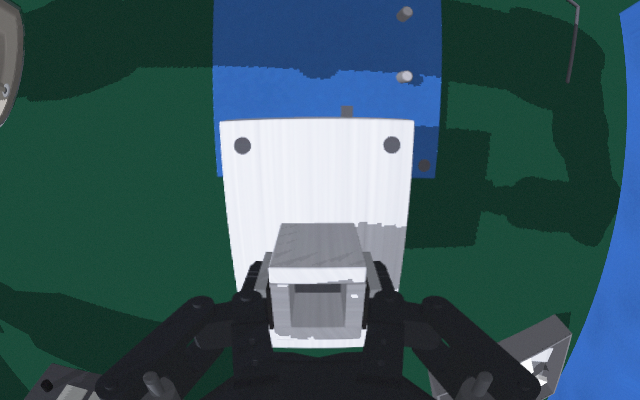

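The wrist view shows the pin tops at about (405,13) and (405,76), with the held nest over the stop. I take the stop from the top and scene views.

Run:
```python
from h import *
b=np.load("w3.npz");P=(b["R"],b["t"])
wp=[wz(u,P,42)[:2] for u in((405,13),(406,75))]
# grey/bright, non-blue blobs inside plate, both fixed views
T=np.load("top0.npz")["p"];S=np.load("scene0.npz")["p"]
for n,I,(x0,x1,y0,y1) in(("top",T,(360,420,158,205)),("scene",S,(225,262,145,195))):
    sub=I.astype(int)[y0:y1,x0:x1];m=(~blue(sub))&(sub.max(2)>70)
    k,l,st,ce=cv2.connectedComponentsWithStats(m.astype(np.uint8))
    for i in range(1,k):
        if st[i,4]>3:
            c=ce[i]+[x0,y0];print(n,st[i].tolist(),c.round(1),onz(n,c,42).round(1)[:2])
print("wrist pins",np.round(wp,1),np.linalg.norm(wp[0]-wp[1]))
v=wp[0]-wp[1];print("yaw",np.degrees(np.arctan2(-v[0],v[1])))
yaw=np.radians(-7.95);B=np.array([561.5,-154.3]);Rb=np.array([[np.cos(yaw),-np.sin(yaw)],[np.sin(yaw),np.cos(yaw)]])
print("pins in plate frame from top-rect",(Rb.T@(np.array(wp)-B).T).T.round(1))
# plate right edge and left edge lines in wrist image, z=20
def edge(rows,sign):
    pts=[]
    for r in rows:
        x=np.where(blue(b["p"][r:r+1].astype(int))[0])[0];x=x[(x>200)&(x<460)];pts.append((x.max()+.5 if sign>0 else x.min()-.5,r))
    w=np.array([wz(u,P,20)[:2] for u in pts]);vx,vy,x,y=cv2.fitLine(w.astype(np.float32),cv2.DIST_HUBER,0,.01,.01).ravel();print("edge",sign,np.degrees(np.arctan2(-vx,vy)),x,y,(Rb.T@(np.array([x,y])-B)).round(1))
edge(range(5,110,5),1);edge(range(5,110,5),-1)
p=np.hstack([cv2.resize(T[150:215,350:425,::-1],None,fx=5,fy=5,interpolation=cv2.INTER_CUBIC),cv2.resize(S[135:200,220:295,::-1],None,fx=5,fy=5,interpolation=cv2.INTER_CUBIC)])
cv2.imwrite("pics/stop.png",p)
```

```text
top [38, 0, 22, 4, 52] [411.3 158.9] [ 670.9 -252.9]
top [16, 7, 4, 4, 12] [377.5 166.5] [ 640.4 -131.5]
top [34, 10, 4, 4, 13] [395.4 169.6] [ 630.7 -196.1]
top [42, 24, 18, 12, 99] [409.9 187.6] [ 567.1 -249.1]
scene [0, 0, 23, 18, 213] [236.3 152.5] [ 573.7 -266.5]
scene [13, 28, 4, 6, 17] [239.4 175.4] [ 636.2 -195.2]
scene [0, 38, 12, 12, 78] [228.7 190.3] [ 700.5 -183.4]
scene [26, 40, 4, 6, 18] [252.3 187.4] [ 645.2 -130.4]
wrist pins [[ 638.1 -133.7]
 [ 630.4 -195.9]] 62.58837666847787
yaw -7.068730305769278
pins in plate frame from top-rect [[ 73.   30.9]
 [ 73.9 -31.6]]
edge 1 -7.8370724 678.0167 -183.50122 [119.4 -12.8]
edge -1 -8.358196 442.10873 -153.76448 [-118.3  -16. ]
```

View pics/stop.png

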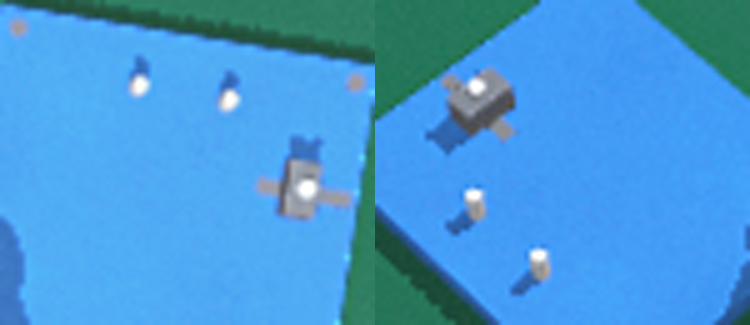

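The close-up puts the stop block's centre at top pixel (410.2,187.6), which is plate y of about -94 and home y of about -7. I'll place the nest at plate (+5,+4).

```bash
python3 -m inch '{"xyz":[[0.015,0.002,0],[0.042,0.005,0],[0.07,0.008,0],[0.098,0.011,0],[0.125,0.013,0],[0.1463,0.015,0],[0.1463,0.015,0.02],[0.1463,0.015,0.045],[0.1463,0.015,0.07],[0.1463,0.015,0.095]],"dr":[[0,0,0.005],[0,0,0.005],[0,0,0.005],[0,0,0.005],[0,0,0.005],[0,0,0.005],[0,0,0.005],[0,0,0.005],[0,0,0.005],[0,0,0.005]],"fingers":[0,0,0,0,0,0,0,0,0,0]}'
python3 -m inch '{"xyz":[[0,0,0.015],[0,0,0.03],[0,0,0.04],[0,0,0.045],[0,0,0.045],[0,0,0.045]],"dr":[[0,0,0],[0,0,0],[0,0,0],[0,0,0],[0,0,0],[0,0,0]],"fingers":[0,0,0,0,0,0]}'
```

```text
time: 7.0
position: [567.4, -153.4, 98.7]
ee_rot: [[0.139, 0.99, 0.001], [0.99, -0.139, 0.0], [0.0, 0.001, -1.0]]
contact_force: [0.1, -0.1, -5.3]
opening: 0.463
gripper_force: 52.2
time: 7.5
position: [567.4, -154.6, 54.8]
ee_rot: [[0.14, 0.99, 0.001], [0.99, -0.14, -0.0], [-0.0, 0.001, -1.0]]
contact_force: [0.5, -0.5, -4.6]
opening: 0.46
gripper_force: 51.9
```

```bash
python3 -m inch '{"xyz":[[0.0015,0,0.003],[0.0015,0,0.006],[0.0015,0,0.0085],[0.0015,0,0.0085],[0.0015,0,0.0085]],"dr":[[0,0,0],[0,0,0],[0,0,0],[0,0,0],[0,0,0]],"fingers":[0,0,0,0,0]}'
python3 -m inch '{"xyz":[[0,0,0.0005],[0,0,0.001],[0,0,0.001]],"dr":[[0,0,0],[0,0,0],[0,0,0]],"fingers":[0,0,0]}'
```

```text
time: 7.92
position: [567.1, -153.0, 45.8]
ee_rot: [[0.14, 0.99, -0.0], [0.99, -0.14, 0.0], [0.0, -0.0, -1.0]]
contact_force: [-0.4, 0.5, -4.4]
opening: 0.461
gripper_force: 52.0
time: 8.17
position: [567.3, -153.2, 45.4]
ee_rot: [[0.141, 0.99, 0.0], [0.99, -0.141, 0.0], [0.0, 0.0, -1.0]]
contact_force: [-3.8, 1.2, 3.6]
opening: 0.462
gripper_force: 52.9
```

```bash
python3 -m inch '{"xyz":[[0,0,0],[0,0,0],[0,0,0],[0,0,0],[0,0,0],[0,0,0]],"dr":[[0,0,0],[0,0,0],[0,0,0],[0,0,0],[0,0,0],[0,0,0]],"fingers":[0.6,0.6,0.6,0.6,0.6,0.6]}'
```

```text
time: 8.67
position: [567.3, -153.1, 44.8]
ee_rot: [[0.141, 0.99, 0.0], [0.99, -0.141, -0.0], [-0.0, 0.0, -1.0]]
contact_force: [0.1, 1.6, 0.1]
opening: 0.6
gripper_force: 0.0
```

```bash
python3 -m inch '{"xyz":[[0,0,0.004],[0,0,0.008],[0,0.002,0.008],[0,0.004,0.008],[0,0.006,0.008],[0,0.008,0.008],[0,0.01,0.008],[0,0.01,0.008]],"dr":[[0,0,0],[0,0,0],[0,0,0],[0,0,0],[0,0,0],[0,0,0],[0,0,0],[0,0,0]],"fingers":[0.6,0.6,0.6,0.6,0.6,0.6,0.6,0.6]}'
python3 -m inch '{"xyz":[[0,0.001,0],[0,0.002,0],[0,0.003,0],[0,0.003,0]],"dr":[[0,0,0],[0,0,0],[0,0,0],[0,0,0]],"fingers":[0.6,0.6,0.6,0.6]}'
```

```text
time: 9.33
position: [576.0, -154.4, 36.5]
ee_rot: [[0.141, 0.99, -0.002], [0.99, -0.141, 0.001], [0.0, -0.002, -1.0]]
contact_force: [-4.8, 1.2, 1.9]
opening: 0.601
gripper_force: 2.4
time: 9.67
position: [580.2, -155.0, 36.6]
ee_rot: [[0.141, 0.99, 0.0], [0.99, -0.141, -0.0], [-0.0, 0.0, -1.0]]
contact_force: [-2.0, 0.5, -0.7]
opening: 0.596
gripper_force: 1.1
```

```bash
python3 -m inch '{"xyz":[[0,0.001,0],[0,0.002,0],[0,0.003,0],[0,0.003,0]],"dr":[[0,0,0],[0,0,0],[0,0,0],[0,0,0]],"fingers":[0.6,0.6,0.6,0.6]}'
python3 -m inch '{"xyz":[[0,0.0005,0],[0,0.001,0],[0,0.001,0]],"dr":[[0,0,0],[0,0,0],[0,0,0]],"fingers":[0.6,0.6,0.6]}'
```

```text
time: 10.0
position: [583.5, -155.3, 36.7]
ee_rot: [[0.14, 0.99, 0.001], [0.99, -0.14, -0.0], [-0.0, 0.001, -1.0]]
contact_force: [-1.4, -0.1, -1.6]
opening: 0.602
gripper_force: 0.7
time: 10.25
position: [584.0, -155.4, 36.8]
ee_rot: [[0.141, 0.99, -0.0], [0.99, -0.141, 0.0], [0.0, -0.0, -1.0]]
contact_force: [-2.6, 1.2, 0.2]
opening: 0.6
gripper_force: 1.4
```

Run:
```python
from h import *
snap("w4")
```

```text
(no output)
```

View pics/w4.png

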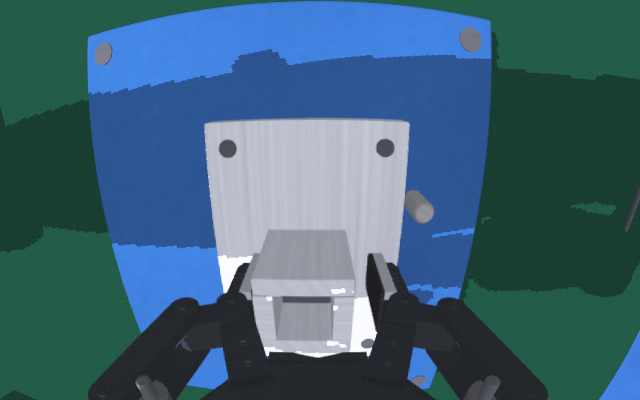

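The left finger is against the block and the flange's right edge, at (403,200), is 1-2 mm short of the left pin at (412,200). Continuing in half-millimetre steps.

```bash
for i in 1; do python3 -m inch '{"xyz":[[0,0.0005,0],[0,0.001,0],[0,0.001,0]],"dr":[[0,0,0],[0,0,0],[0,0,0]],"fingers":[0.6,0.6,0.6]}'|grep -E "posi|cont|grip"; done
python3 -m inch '{"xyz":[[0,0.0005,0],[0,0.0005,0]],"dr":[[0,0,0],[0,0,0]],"fingers":[0.6,0.6]}'|grep -E "posi|cont|grip"
python3 -m inch '{"xyz":[[0,0.0005,0],[0,0.0005,0]],"dr":[[0,0,0],[0,0,0]],"fingers":[0.6,0.6]}'|grep -E "posi|cont|grip"
```

```text
position: [585.3, -155.7, 36.8]
contact_force: [-3.0, 0.8, -1.2]
gripper_force: 1.2
position: [585.6, -155.7, 36.8]
contact_force: [-1.9, 0.0, -1.3]
gripper_force: 1.3
position: [586.1, -155.8, 36.8]
contact_force: [-2.1, 0.6, -1.6]
gripper_force: 1.3
```

```bash
python3 -m inch '{"xyz":[[0,0.0005,0],[0,0.0005,0]],"dr":[[0,0,0],[0,0,0]],"fingers":[0.6,0.6]}'|grep -E "posi|cont|grip"
python3 -m inch '{"xyz":[[0,0.0005,0],[0,0.0005,0]],"dr":[[0,0,0],[0,0,0]],"fingers":[0.6,0.6]}'|grep -E "posi|cont|grip"
python3 -m inch '{"xyz":[[0,0.0005,0],[0,0.0005,0]],"dr":[[0,0,0],[0,0,0]],"fingers":[0.6,0.6]}'|grep -E "posi|cont|grip"
```

```text
position: [586.6, -155.9, 36.8]
contact_force: [-2.5, -0.2, -1.9]
gripper_force: 1.3
position: [586.7, -155.9, 36.8]
contact_force: [-4.5, 1.6, 1.1]
gripper_force: 2.0
position: [586.7, -155.9, 36.7]
contact_force: [-3.9, 0.9, 2.9]
gripper_force: 2.8
```

```bash
python3 -m inch '{"xyz":[[0,0.0005,0],[0,0.0005,0],[0,0.0005,0]],"dr":[[0,0,0],[0,0,0],[0,0,0]],"fingers":[0.6,0.6,0.6]}'|grep -E "posi|ee_|cont|grip"
python3 -m inch '{"xyz":[[0,0.0005,0],[0,0.0005,0],[0,0.0005,0]],"dr":[[0,0,0],[0,0,0],[0,0,0]],"fingers":[0.6,0.6,0.6]}'|grep -E "posi|ee_|cont|grip|open"
```

```text
position: [586.7, -155.9, 36.7]
ee_rot: [[0.141, 0.99, -0.002], [0.99, -0.141, 0.001], [0.001, -0.003, -1.0]]
contact_force: [-7.2, 1.1, 2.7]
gripper_force: 3.5
position: [586.7, -155.9, 36.7]
ee_rot: [[0.141, 0.99, -0.003], [0.99, -0.141, 0.001], [0.001, -0.004, -1.0]]
contact_force: [-8.2, 0.7, 5.4]
opening: 0.602
gripper_force: 4.2
```

```bash
python3 -m inch '{"xyz":[[0,0.0005,0],[0,0.001,0],[0,0.0015,0],[0,0.0015,0],[0,0.0015,0]],"dr":[[0,0,0],[0,0,0],[0,0,0],[0,0,0],[0,0,0]],"fingers":[0.6,0.6,0.6,0.6,0.6]}'|grep -E "posi|ee_|cont|grip"
python3 -m inch '{"xyz":[[0,0.0005,0],[0,0.001,0],[0,0.001,0],[0,0.001,0]],"dr":[[0,0,0],[0,0,0],[0,0,0],[0,0,0]],"fingers":[0.6,0.6,0.6,0.6]}'|grep -E "posi|ee_|cont|grip|open"
python3 - <<'E'
from bench import bot
s=bot.observe();print(s["ft_torque"],s["contact_force"])
E
```

```text
position: [586.6, -155.9, 36.5]
ee_rot: [[0.141, 0.99, -0.006], [0.99, -0.141, 0.002], [0.001, -0.006, -1.0]]
contact_force: [-12.1, 2.1, 8.3]
gripper_force: 6.3
position: [586.6, -155.9, 36.5]
ee_rot: [[0.141, 0.99, -0.008], [0.99, -0.141, 0.003], [0.002, -0.008, -1.0]]
contact_force: [-15.1, 3.7, 12.7]
opening: 0.602
gripper_force: 7.8
[0.66176453 3.1922484  0.01270303] [-15.06539802   3.70029927  12.74928064]
```

```bash
python3 -m inch '{"xyz":[[0,0,-0.0005],[0,0,-0.001],[0,0,-0.001]],"dr":[[0,0,0],[0,0,0],[0,0,0]],"fingers":[0.6,0.6,0.6]}'|grep -E "posi|ee_|cont|grip|open"
python3 -m inch '{"xyz":[[0,0.0005,-0.0002],[0,0.001,-0.0004],[0,0.001,-0.0005],[0,0.001,-0.0005]],"dr":[[0,0,0],[0,0,0],[0,0,0],[0,0,0]],"fingers":[0.6,0.6,0.6,0.6]}'|grep -E "posi|ee_|cont|grip|open"
```

```text
position: [586.9, -155.9, 37.0]
ee_rot: [[0.141, 0.99, -0.007], [0.99, -0.141, 0.002], [0.001, -0.008, -1.0]]
contact_force: [-11.6, 1.9, 5.0]
opening: 0.6
gripper_force: 6.4
position: [587.0, -155.9, 37.1]
ee_rot: [[0.141, 0.99, -0.009], [0.99, -0.141, 0.003], [0.001, -0.01, -1.0]]
contact_force: [-15.1, 1.6, 5.2]
opening: 0.6
gripper_force: 7.2
```

```bash
python3 -m inch '{"xyz":[[0,0.0005,-0.0003],[0,0.001,-0.0006],[0,0.0015,-0.0009],[0,0.002,-0.001],[0,0.002,-0.001],[0,0.002,-0.001]],"dr":[[0,0,0],[0,0,0],[0,0,0],[0,0,0],[0,0,0],[0,0,0]],"fingers":[0.6,0.6,0.6,0.6,0.6,0.6]}'|grep -E "posi|ee_|cont|grip|open"
python3 -m inch '{"xyz":[[0,0.0005,-0.0002],[0,0.001,-0.0003],[0,0.001,-0.0003],[0,0.001,-0.0003]],"dr":[[0,0,0],[0,0,0],[0,0,0],[0,0,0]],"fingers":[0.6,0.6,0.6,0.6]}'|grep -E "posi|ee_|cont|grip|open"
```

```text
position: [587.2, -155.9, 37.5]
ee_rot: [[0.141, 0.99, -0.013], [0.99, -0.141, 0.004], [0.002, -0.013, -1.0]]
contact_force: [-16.6, 2.9, 5.8]
opening: 0.6
gripper_force: 8.8
position: [587.2, -156.0, 37.5]
ee_rot: [[0.141, 0.99, -0.015], [0.99, -0.141, 0.004], [0.002, -0.015, -1.0]]
contact_force: [-19.9, 2.9, 5.8]
opening: 0.604
gripper_force: 9.9
```

```bash
python3 -m inch '{"xyz":[[0,0.0005,-0.0002],[0,0.0008,-0.0003],[0,0.0008,-0.0003],[0,0.0008,-0.0003],[0,0.0008,-0.0003],[0,0.0008,-0.0003],[0,0.0008,-0.0003],[0,0.0008,-0.0003]],"dr":[[0,0,0],[0,0,0],[0,0,0],[0,0,0],[0,0,0],[0,0,0],[0,0,0],[0,0,0]],"fingers":[0.6,0.6,0.6,0.6,0.6,0.6,0.6,0.6]}'|grep -E "time|posi|ee_|cont|grip|open"
python3 - <<'E'
from h import *
s,p,d=snap("w5");print(s["ft_torque"],s["position"],s["time"])
cv2.imwrite("pics/w5c.png",cv2.resize(p[90:400,190:450,::-1],None,fx=1.9,fy=1.9,interpolation=cv2.INTER_CUBIC))
E
```

```text
time: 14.72
position: [587.3, -155.9, 37.6]
ee_rot: [[0.142, 0.99, -0.016], [0.99, -0.141, 0.005], [0.002, -0.016, -1.0]]
contact_force: [-20.5, 4.4, 6.7]
opening: 0.597
gripper_force: 10.6
[0.62429554 4.38373195 0.06191905] [ 587.27683148 -155.93203859   37.64214075] 14.7167
```

View pics/w5c.png

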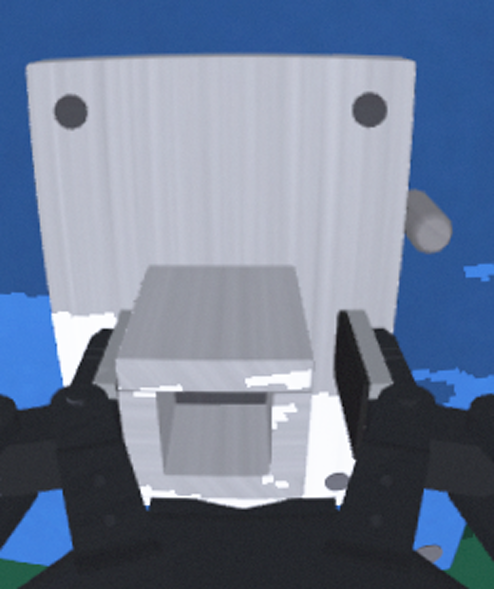

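The flange edge is flush on the left pin at crop (408,215). The torque about z is about 0, so both pins share the roughly 21 N push. Now I back off and lift clear.

```bash
python3 -m inch '{"xyz":[[0,-0.003,0.0005],[0,-0.006,0.0005],[0,-0.009,0.0005],[0,-0.0125,0],[0,-0.0125,0],[0,-0.0125,0]],"dr":[[0,0,0],[0,0,0],[0,0,0],[0,0,0],[0,0,0],[0,0,0]],"fingers":[0.6,0.6,0.6,0.6,0.6,0.6]}'
python3 -m inch '{"xyz":[[0,0,-0.02],[0,0,-0.045],[0,0,-0.075],[0,0,-0.1],[0,0,-0.1],[0,0,-0.1]],"dr":[[0,0,0],[0,0,0],[0,0,0],[0,0,0],[0,0,0],[0,0,0]],"fingers":[0.6,0.6,0.6,0.6,0.6,0.6]}'
python3 -c "
from bench import bot
print(bot.observe()['joints'])"
```

```text
time: 15.27
position: [584.6, -155.5, 40.6]
ee_rot: [[0.14, 0.99, 0.003], [0.99, -0.14, -0.0], [-0.0, 0.003, -1.0]]
contact_force: [0.3, -0.4, 0.0]
opening: 0.602
gripper_force: 0.0
time: 15.77
position: [585.3, -155.7, 141.9]
ee_rot: [[0.14, 0.99, 0.005], [0.99, -0.14, -0.0], [0.0, 0.005, -1.0]]
contact_force: [0.1, 0.8, 0.0]
opening: 0.6
gripper_force: 0.0
[-14.73271502  29.25223482  32.0255195  105.52712302 -19.68588967
  50.47900342  18.57804374]
```

```bash
python3 -m inch '{"xyz":[[0.0022,-0.004,0],[0.0022,-0.004,0],[0.0022,-0.004,0],[0.0022,-0.004,0],[0.0022,-0.004,0],[0.0022,-0.004,0],[0.0022,-0.004,0],[0.0022,-0.004,0],[0.0022,-0.004,0],[0.0022,-0.004,0]],"dr":[[0,0,0.12],[0,0,0.24],[0,0,0.36],[0,0,0.48],[0,0,0.6],[0,0,0.72],[0,0,0.84],[0,0,0.96],[0,0,1.08],[0,0,1.2]],"fingers":[0.6,0.6,0.6,0.6,0.6,0.6,0.6,0.6,0.6,0.6]}' >/dev/null
python3 -m inch '{"xyz":[[0,0,0],[0,0,0],[0,0,0],[0,0,0],[0,0,0],[0,0,0]],"dr":[[0,0,0.12],[0,0,0.24],[0,0,0.37],[0,0,0.37],[0,0,0.37],[0,0,0.37]],"fingers":[0.6,0.6,0.6,0.6,0.6,0.6]}'
python3 - <<'E'
from h import *
s,p,d=snap("w6");print(s["position"],s["ee_rot"].round(4).tolist(),s["joints"].round(0))
P=(s["ee_rot"],s["position"])
try:
    q=corners(p,(317,150),white);w=[wz(u,P,34) for u in q];print(q.round(0).tolist(),rect(w))
except Exception as e:print(e)
E
```

```text
time: 17.1
position: [579.5, -152.5, 139.3]
ee_rot: [[0.991, -0.136, -0.001], [-0.136, -0.991, -0.0], [-0.001, 0.0, -1.0]]
contact_force: [1.1, 0.3, -0.5]
opening: 0.598
gripper_force: 0.0
[ 579.50048514 -152.54567916  139.3366256 ] [[0.9907, -0.1363, -0.0008], [-0.1363, -0.9907, -0.0002], [-0.0007, 0.0003, -1.0]] [-30.  37.  55. 107. -37.  56. -55.]
[[229.0, 140.0], [411.0, 140.0], [400.0, 252.0], [238.0, 250.0]] [ 582.27 -153.99  102.06  148.9    -7.99]
```

View pics/w6.png

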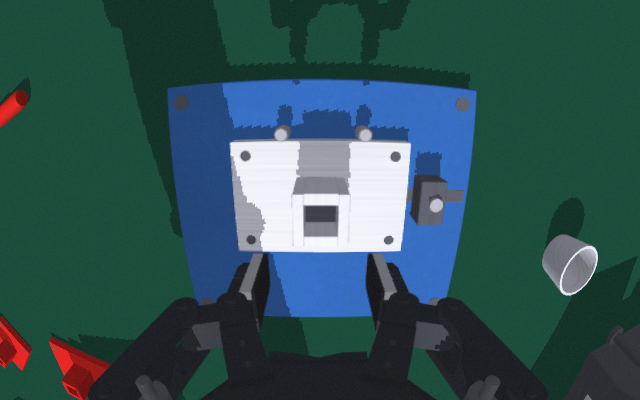

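Both pins at (281,134) and (365,134) sit against the nest's far edge, and the measured nest yaw of -8.0° matches the plate. The stop at (430,200) is a little to the right of the nest's end. Descending to straddle the block along y.

```bash
python3 -m inch '{"xyz":[[0.003,0,0.02],[0.003,0,0.045],[0.003,0,0.07],[0.003,0,0.09],[0.003,0,0.1],[0.003,0,0.102],[0.003,0,0.102],[0.003,0,0.102]],"dr":[[0,0,0.003],[0,0,0.003],[0,0,0.003],[0,0,0.003],[0,0,0.003],[0,0,0.003],[0,0,0.003],[0,0,0.003]],"fingers":[0.6,0.6,0.6,0.6,0.6,0.6,0.6,0.6]}'
python3 - <<'E'
from h import *
b=np.load("w6.npz");P=(b["R"],b["t"]);y=np.array([.139,.990])
I=b["p"].astype(int);m=(~blue(I))&(I.max(2)<160)&(abs(I[...,2]-I[...,0])<30);row=m[200,408:460];x=408+np.where(row)[0];print(x[:1],x[-1:])
n=wz((406,195),P,34)[:2]
for u in((414,185),(416,220)):
    s=wz(u,P,44)[:2];print("gap",(n-s)@y)
E
```

```text
time: 17.82
position: [583.4, -153.5, 39.0]
ee_rot: [[0.99, -0.142, 0.002], [-0.142, -0.99, -0.0], [0.002, 0.0, -1.0]]
contact_force: [-0.2, -0.7, -0.8]
opening: 0.598
gripper_force: 0.0
[408] [459]
gap 3.083915003802209
gap 8.218568194761428
```

```bash
python3 -m inch '{"xyz":[[0,0.001,0],[0,0.002,0],[0,0.003,0],[0,0.004,0],[0,0.005,0.001],[0,0.005,0.001]],"dr":[[0,0,0],[0,0,0],[0,0,0],[0,0,0],[0,0,0],[0,0,0]],"fingers":[0.6,0.6,0.6,0.6,0.6,0.6]}'|grep -E "posi|cont|grip"
python3 -m inch '{"xyz":[[0,0.0005,0],[0,0.001,0],[0,0.0015,0],[0,0.002,0],[0,0.002,0]],"dr":[[0,0,0],[0,0,0],[0,0,0],[0,0,0],[0,0,0]],"fingers":[0.6,0.6,0.6,0.6,0.6]}'|grep -E "posi|cont|grip"
python3 -m inch '{"xyz":[[0,0.0005,0],[0,0.001,0],[0,0.001,0]],"dr":[[0,0,0],[0,0,0],[0,0,0]],"fingers":[0.6,0.6,0.6]}'|grep -E "posi|cont|grip"
```

```text
position: [581.8, -158.3, 36.9]
contact_force: [-0.6, -0.6, 0.2]
gripper_force: 0.0
position: [581.6, -160.1, 36.9]
contact_force: [0.2, -0.4, 0.4]
gripper_force: 0.0
position: [581.5, -160.7, 36.9]
contact_force: [-0.4, 1.6, 0.2]
gripper_force: 0.4
```

```bash
python3 -m inch '{"xyz":[[0,0.0005,0],[0,0.001,0],[0,0.0015,0],[0,0.002,0],[0,0.002,0]],"dr":[[0,0,0],[0,0,0],[0,0,0],[0,0,0],[0,0,0]],"fingers":[0.6,0.6,0.6,0.6,0.6]}'|grep -E "posi|cont|grip"
python3 -m inch '{"xyz":[[0,0.0005,0],[0,0.001,0],[0,0.001,0]],"dr":[[0,0,0],[0,0,0],[0,0,0]],"fingers":[0.6,0.6,0.6]}'|grep -E "posi|cont|grip"
python3 -m inch '{"xyz":[[0,0.0005,0],[0,0.001,0],[0,0.001,0]],"dr":[[0,0,0],[0,0,0],[0,0,0]],"fingers":[0.6,0.6,0.6]}'|grep -E "posi|cont|grip"
```

```text
position: [581.4, -161.6, 36.8]
contact_force: [0.8, 4.9, 3.0]
gripper_force: 2.6
position: [581.2, -162.9, 36.8]
contact_force: [0.4, 5.5, 2.3]
gripper_force: 2.5
position: [581.0, -164.2, 36.8]
contact_force: [0.5, 5.4, 2.1]
gripper_force: 2.4
```

```bash
python3 -m inch '{"xyz":[[0,0.0005,0],[0,0.001,0],[0,0.001,0]],"dr":[[0,0,0],[0,0,0],[0,0,0]],"fingers":[0.6,0.6,0.6]}'|grep -E "posi|cont|grip"
python3 -m inch '{"xyz":[[0,0.0005,0],[0,0.001,0],[0,0.001,0]],"dr":[[0,0,0],[0,0,0],[0,0,0]],"fingers":[0.6,0.6,0.6]}'|grep -E "posi|cont|grip"
```

```text
position: [580.8, -165.6, 36.9]
contact_force: [0.3, 4.1, 2.4]
gripper_force: 2.3
position: [580.6, -166.9, 36.9]
contact_force: [-0.3, 4.1, 0.9]
gripper_force: 2.2
```

```bash
python3 -m inch '{"xyz":[[0,0.0005,0],[0,0.001,0],[0,0.001,0]],"dr":[[0,0,0],[0,0,0],[0,0,0]],"fingers":[0.6,0.6,0.6]}'|grep -E "posi|cont|grip"
python3 -m inch '{"xyz":[[0,0.0005,0],[0,0.001,0],[0,0.001,0]],"dr":[[0,0,0],[0,0,0],[0,0,0]],"fingers":[0.6,0.6,0.6]}'|grep -E "posi|cont|grip"
```

```text
position: [580.4, -168.2, 36.9]
contact_force: [-0.2, 3.4, 1.2]
gripper_force: 2.0
position: [580.3, -169.2, 36.9]
contact_force: [0.1, 3.8, 1.3]
gripper_force: 1.9
```

```bash
python3 -m inch '{"xyz":[[0,0.0005,0],[0,0.001,0],[0,0.001,0]],"dr":[[0,0,0],[0,0,0],[0,0,0]],"fingers":[0.6,0.6,0.6]}'|grep -E "posi|cont|grip"
python3 -m inch '{"xyz":[[0,0.0005,0],[0,0.001,0],[0,0.001,0]],"dr":[[0,0,0],[0,0,0],[0,0,0]],"fingers":[0.6,0.6,0.6]}'|grep -E "posi|cont|grip"
```

```text
position: [580.3, -169.5, 36.8]
contact_force: [-0.7, 4.6, 0.6]
gripper_force: 2.6
position: [580.3, -169.5, 36.8]
contact_force: [0.6, 6.9, 3.5]
gripper_force: 3.7
```

```bash
python3 -m inch '{"xyz":[[0,0.0005,-0.0002],[0,0.001,-0.0004],[0,0.0015,-0.0006],[0,0.002,-0.0008],[0,0.002,-0.0008]],"dr":[[0,0,0],[0,0,0],[0,0,0],[0,0,0],[0,0,0]],"fingers":[0.6,0.6,0.6,0.6,0.6]}'|grep -E "posi|ee_|cont|grip"
python3 -m inch '{"xyz":[[0,0.0005,-0.0002],[0,0.001,-0.0004],[0,0.0015,-0.0006],[0,0.0015,-0.0006]],"dr":[[0,0,0],[0,0,0],[0,0,0],[0,0,0]],"fingers":[0.6,0.6,0.6,0.6]}'|grep -E "posi|ee_|cont|grip"
```

```text
position: [580.2, -169.6, 37.1]
ee_rot: [[0.99, -0.141, -0.001], [-0.141, -0.99, 0.005], [-0.001, -0.004, -1.0]]
contact_force: [1.0, 9.9, 0.8]
gripper_force: 5.5
position: [580.2, -169.7, 37.5]
ee_rot: [[0.99, -0.14, -0.001], [-0.14, -0.99, 0.006], [-0.002, -0.006, -1.0]]
contact_force: [2.0, 13.4, 0.9]
gripper_force: 6.8
```

```bash
python3 -m inch '{"xyz":[[0,0.0005,0],[0,0.0005,0],[0,0.0005,0],[0,0.0005,0],[0,0.0005,0],[0,0.0005,0],[0,0.0005,0]],"dr":[[0,0,0],[0,0,0],[0,0,0],[0,0,0],[0,0,0],[0,0,0],[0,0,0]],"fingers":[0.6,0.6,0.6,0.6,0.6,0.6,0.6]}'|grep -E "posi|ee_|cont|grip"
python3 -m inch '{"xyz":[[0,-0.002,0],[0,-0.004,0.0005],[0,-0.006,0.001],[0,-0.0085,0.001],[0,-0.0095,0.0],[0,-0.0095,0],[0,-0.0095,0]],"dr":[[0,0,0],[0,0,0],[0,0,0],[0,0,0],[0,0,0],[0,0,0],[0,0,0]],"fingers":[0.6,0.6,0.6,0.6,0.6,0.6,0.6]}'|grep -E "posi|ee_|cont|grip"
```

```text
position: [580.2, -169.8, 37.5]
ee_rot: [[0.99, -0.139, -0.001], [-0.139, -0.99, 0.007], [-0.002, -0.007, -1.0]]
contact_force: [0.1, 15.2, 1.8]
gripper_force: 7.3
position: [580.8, -166.3, 38.6]
ee_rot: [[0.99, -0.143, 0.0], [-0.143, -0.99, -0.001], [0.001, 0.001, -1.0]]
contact_force: [-1.0, -0.5, -0.6]
gripper_force: 0.0
```

```bash
python3 -m inch '{"xyz":[[0,0,-0.015],[0,0,-0.04],[0,0,-0.07],[0,0,-0.1],[0,0,-0.1],[0,0,-0.1],[0,0,-0.1]],"dr":[[0,0,0],[0,0,0],[0,0,0],[0,0,0],[0,0,0],[0,0,0],[0,0,0]],"fingers":[0.6,0.6,0.6,0.6,0.6,0.6,0.6]}'
python3 - <<'E'
from h import *
s,p,d=snap("w7");P=(s["ee_rot"],s["position"])
yaw=np.radians(-7.95);Rb=np.array([[np.cos(yaw),-np.sin(yaw)],[np.sin(yaw),np.cos(yaw)]])
for n,z in(("w6",np.load("w6.npz")),("w7",np.load("w7.npz"))):
    P=(z["R"],z["t"]);q=corners(z["p"],(317,150),white);w=np.array([wz(u,P,34)[:2] for u in q]);print(n,q.round(1).tolist());r=rect(w);print(r,"plate",(Rb.T@(r[:2]-[561.5,-154.3])).round(1))
    f=w[1]-w[0];print("far edge yaw",np.degrees(np.arctan2(f[1],f[0])).round(2)+90)
E
```

```text
time: 23.9
position: [580.7, -165.3, 138.6]
ee_rot: [[0.99, -0.143, 0.0], [-0.143, -0.99, 0.0], [0.0, -0.0, -1.0]]
contact_force: [0.1, 0.2, -0.6]
opening: 0.596
gripper_force: 0.0
w6 [[229.1, 140.0], [410.6, 140.0], [400.2, 251.5], [238.4, 249.8]]
[ 582.26 -153.99  102.06  148.89   -7.99] plate [20.5  3.2]
far edge yaw -7.810000000000002
w7 [[406.8, 144.0], [396.8, 253.8], [235.3, 254.7], [225.1, 144.0]]
[ 580.77 -162.95  101.71  149.08   -8.28] plate [20.3 -5.9]
far edge yaw 261.63
```

Run:
```python
from h import *
for n in("w6","w7"):
    z=np.load(n+".npz");P=(z["R"],z["t"]);I=z["p"].astype(int);B=blue(I);W=white(I)
    def fit(pts,h):
        w=np.array([wz(u,P,h)[:2] for u in pts]);vx,vy,x,y=cv2.fitLine(w.astype(np.float32),cv2.DIST_HUBER,0,.01,.01).ravel()
        if vx<0:vx,vy=-vx,-vy
        return np.degrees(np.arctan2(vy,vx)),np.array([x,y]),np.array([vx,vy])
    pl=fit([(c,np.where(B[:,c])[0].min()-.5) for c in range(190,460,6)],20)
    cols=[c for c in list(range(240,268,3))+list(range(295,350,3))+list(range(380,400,3))]
    nl=fit([(c,120+np.where(W[120:170,c])[0].min()-.5) for c in cols if W[120:170,c].any()],34)
    nrm=np.array([-pl[2][1],pl[2][0]])
    d=(nl[1]-pl[1])@nrm
    print(n,"plate edge",pl[0].round(2),"nest edge",nl[0].round(2),"dist",d.round(2))
```

```text
w6 plate edge 81.93 nest edge 81.69 dist 49.7
w7 plate edge 81.85 nest edge 81.89 dist 49.72
```

The nest is parallel to the plate within about 0.05°, and its distance from the pin line hasn't changed since the pin press. It is home against the stop and the gripper is clear, so I'm handing in.

```bash
python3 -c "
from bench import bot
print(bot.sign_off())"
```

```text
the job is handed in; nothing more can be done
None
```

I pressed the nest against both pins (about 21 N total push), slid it against the stop (about 15 N total push), released it flat and flush, and handed the job in at about 24 s; the hand-in returned no verdict.

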